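# Gauge the probe housings and sort them

## Robot

A 7-joint arm with a two-finger parallel gripper is mounted at the origin on the work surface. World frame = base frame: x ahead of the robot, y to its left, z up, the work surface at z = 0. Lengths are in m, angles in rad, forces in N, time in s.
With the tool pointing down it reaches from about 0.425 to 0.925 m from the base axis. Payload 6.8 kg.
Tool frame: the origin (TCP) lies at the very end of the fingers, on their centre line; the grasp point (between the pads) lies 19 mm behind it; z points along the fingers, y is the line along which they close (so a half turn about z gives the same grasp; the last joint's range is limited). The gripper opens to 85 mm and grips with 20 to 120 N. Pads are 22 mm wide; open, the fingers measure 114 mm over their backs; the gripper's body (76 mm by 85 mm) begins 54 mm behind the grasp point. The pads swing forward as they close: fully open they stand 13 mm farther back than shut.
Start: joints at [1.048, 0.477, 0.022, 1.555, -0.011, 1.109, -0.083], TCP at [0.272, -0.618, 0.231] pointing down, gripper open.
Joint ranges: [-2.96, 2.96], [-0.34, 2.1], [-1.41, 1.46], [0.24, 2.44], [-1.37, 4.51], [0.17, 1.92], [-2.96, 2.96]. Speed limits (rad/s): [2.39, 2.39, 3.14, 3.14, 3.14, 3.14, 3.14].

## Interface

Orientations are given as a unit quaternion [w, x, y, z].
In Python, from station import bot gives the robot as it stands.
- The arm moves only by the tool jog_arm, never from a script. Its argument "motion" is a list of rows, each a list of 7 numbers: the turn, a rotation vector about the tool's x, y, z in rad, then the shift along the tool's x, y, z in mm, then the finger opening in mm, from 0 to 85.4. A call has 1 to 10 rows; each row is the pose to reach, as a shift and turn from the pose commanded when the call began, along the tool's axes at that moment; what a row does not reach only later rows make up. A row lasts 1/8 s, in which the tool goes at most 62.5 mm and 10.7 degrees, less where a joint would pass 70% of its speed; a pose out of reach is approached as far as the arm can. A call with a gripper value outside its range is refused whole. The fingers move at their own pace and stop on an object; "grip_force" is the grip in N (left out, the last holds). Time passes only in rows, so rows that repeat a pose let the fingers close. It gives the time, the measured TCP pose, the force, the opening and the grip force at its end, in the units of the state.
- bot.get_obs(): the state, without advancing time (a new reading comes with each control period).
- bot.read_camera(name): name is "scene" or "top"; returns a dict with "pixels" (400x640x3 uint8, red, green, blue), "camera_matrix" (3x3 intrinsics, pixels), "T" (4x4, takes a point from camera to world coordinates). Camera axes: x right, y down, z forward; pixel columns grow to the right and rows downward; lengths in m; the calibration is good to about 2 mm. A picture is of the moment at which its call begins. There is no depth.
- bot.hand_in(): hands the job in; it is judged then, once.
Trained networks look in a picture, given as the dict that the camera call returned (one of the last four; its "shot" number tells which), for a name from the list of things; names that differ only in an ending like _2 or _b are one class to them, and where a whole thing is asked for, a point or a joint stands for the part that bears it (a point fixed in the world has none). Each returns a list of dicts, best first, with "score" (0 to 1); they miss things now and then, are a little off and sometimes report something else, mostly with a low value. They report only what shows in the picture. A call takes as long as a camera call. They do not tell look-alikes from the thing itself.
- bot.spot_in(thing, picture): "xy" ([column, row] in pixels, amid what is visible of it).
- bot.tip_of(thing, picture): "xy" ([column, row] in pixels: a listed point, or the origin of a listed thing).
The state is a dict: "t": time; "q": joint angles; "joint_vel": joint speeds; "joint_torque": joint torques, N m; "eef_pos": TCP position; "tool_rot": TCP orientation; "contact_force": force on the tool from outside, world axes, zero at the start; "torque": the same for the moment, N m; "gripper_width": opening from 0.0 (shut) to 1.0 (fully open); "grasp_force": force on a finger pad.
Only numpy, scipy, OpenCV 4.12 (cv2) and the standard library are available. Lean on these libraries where they do the work, as an engineer would, in place of code of your own. Each camera call takes 0.05 s, during which the arm holds its last target. There are 200 camera calls.

## Task

Check the two aluminium probe housings on the gauge pin, one at a time: slide the housing down over the pin and press it down lightly until you feel it stop, without forcing it. If its flange comes fully home on the gauge's seat, stand it upright in the divided tray; if it stops short, stand it upright in the plain tray; put each away before touching the next. Do not knock a housing over, and leave the bottle, screwdriver and circuit board where they are.

Things in the scene. Friction and masses are not known exactly. Their poses are not given: they have to be found in the camera images.
- housing_1: Blind aluminium tube standing mouth down, 108 mm tall, 0.23 kg: flange 52 mm across, 8 mm thick; body 38 mm across up to 100 mm; closed top, boss 18 mm across. Grip the body from above, e.g. 75 mm up. 26 mm bore open below, its depth (42 to 78 mm, flat end) hidden and different in each piece and start. Origin: centre of the underside; z up the axis.
- housing_2: Blind aluminium tube standing mouth down, 108 mm tall, 0.23 kg: flange 52 mm across, 8 mm thick; body 38 mm across up to 100 mm; closed top, boss 18 mm across. Grip the body from above, e.g. 75 mm up. 26 mm bore open below, its depth (42 to 78 mm, flat end) hidden and different in each piece and start. Origin: centre of the underside; z up the axis. Looks like housing_1.
- gauge: Fixed steel gauge: base 130 x 100 x 18 mm, raised round seat 68 mm across and 6 mm high, upright pin 24 mm across, 60 mm above the seat, its top 10 mm tapering to a 14 mm flat nose. A bore 60 mm deep or more lets the flange down on the seat; a shallower one ends on the nose, the flange standing proud by the difference. Origin: centre of the underside; z up the pin.
- seat (a point): Centre of the seat's upper face, at the foot of the pin, 24 mm above the bench; a housing that is home has its origin here.
- pin_tip (a point): Centre of the pin's nose, 60 mm above the seat, 84 mm above the bench.
- divided_tray: Blue plastic tray with one cross wall in the middle (across its x) making two pockets of 94 x 102 mm, for housings that come home, one to a pocket; pocket centres 49 mm either side of the origin along x. 200 x 110 mm outside, 34 mm tall, walls 4 mm and floor 4 mm thick, open on top, loose, 0.7 kg. Origin: centre of the underside; x along the 200 mm side, z up.
- plain_tray: Blue plastic tray without a cross wall, for housings that stop short; room for two side by side along its x. 200 x 110 mm outside, 34 mm tall, walls 4 mm and floor 4 mm thick, open on top, loose, 0.7 kg. Origin: centre of the underside; x along the 200 mm side, z up.
- bottle: White dispenser bottle with a black cap, 54 mm in diameter, 130 mm tall, upright; a bystander. Origin: centre of the underside.
- screwdriver: Black-handled screwdriver lying flat, 190 mm long; a bystander. Origin about its middle, x towards the tip.
- circuit_board: Green circuit board with chips, 120 x 80 mm, flat on the bench; a bystander. Origin: centre of the underside.
Things that resemble listed ones, but are neither listed nor needed, are in the scene too. What is shaped like the plain_tray but pink or yellow is not meant.

How it is judged:
On the way, in this order (a step that is already met when the one before it is completed fails the run):
1. one housing is over the pin, upright, and pressed down to its stop (more than 5 N on the gauge, its weight included), the other still in its starting place ((((horizontal distance between housing_1 and pin_tip below 0.005 m and angle between housing_1's own z axis and vertical below 0.08 rad and contact force between housing_1 and gauge above 5 N and (z of housing_1 in the frame of seat below 0.0015 m or z of bore_1_c0 in the frame of pin_tip below 0.0055 m)) and distance of housing_2 from where it was at the start of the episode below 0.04 m) or ((horizontal distance between housing_2 and pin_tip below 0.005 m and angle between housing_2's own z axis and vertical below 0.08 rad and contact force between housing_2 and gauge above 5 N and (z of housing_2 in the frame of seat below 0.0015 m or z of bore_2_c0 in the frame of pin_tip below 0.0055 m)) and distance of housing_1 from where it was at the start of the episode below 0.04 m))), for 0.1 s.
2. that housing stands in its right tray, the other still in its starting place (((((z of bore_1_c0 in the frame of housing_1 above 0.061 m and x of housing_1 in the frame of divided_tray between -0.096 and 0.096 m and y of housing_1 in the frame of divided_tray between -0.051 and 0.051 m and z of housing_1 in the frame of divided_tray below 0.009 m and angle between housing_1's own z axis and vertical below 0.12 rad) or (z of bore_1_c0 in the frame of housing_1 below 0.064 m and x of housing_1 in the frame of plain_tray between -0.096 and 0.096 m and y of housing_1 in the frame of plain_tray between -0.051 and 0.051 m and z of housing_1 in the frame of plain_tray below 0.009 m and angle between housing_1's own z axis and vertical below 0.12 rad)) and distance of housing_2 from where it was at the start of the episode below 0.04 m) or (((z of bore_2_c0 in the frame of housing_2 above 0.061 m and x of housing_2 in the frame of divided_tray between -0.096 and 0.096 m and y of housing_2 in the frame of divided_tray between -0.051 and 0.051 m and z of housing_2 in the frame of divided_tray below 0.009 m and angle between housing_2's own z axis and vertical below 0.12 rad) or (z of bore_2_c0 in the frame of housing_2 below 0.064 m and x of housing_2 in the frame of plain_tray between -0.096 and 0.096 m and y of housing_2 in the frame of plain_tray between -0.051 and 0.051 m and z of housing_2 in the frame of plain_tray below 0.009 m and angle between housing_2's own z axis and vertical below 0.12 rad)) and distance of housing_1 from where it was at the start of the episode below 0.04 m))), for 0.2 s.
3. with the one still in its right tray, the other is pressed down to its stop on the pin in the same way (((((z of bore_1_c0 in the frame of housing_1 above 0.061 m and x of housing_1 in the frame of divided_tray between -0.096 and 0.096 m and y of housing_1 in the frame of divided_tray between -0.051 and 0.051 m and z of housing_1 in the frame of divided_tray below 0.009 m and angle between housing_1's own z axis and vertical below 0.12 rad) or (z of bore_1_c0 in the frame of housing_1 below 0.064 m and x of housing_1 in the frame of plain_tray between -0.096 and 0.096 m and y of housing_1 in the frame of plain_tray between -0.051 and 0.051 m and z of housing_1 in the frame of plain_tray below 0.009 m and angle between housing_1's own z axis and vertical below 0.12 rad)) and (horizontal distance between housing_2 and pin_tip below 0.005 m and angle between housing_2's own z axis and vertical below 0.08 rad and contact force between housing_2 and gauge above 5 N and (z of housing_2 in the frame of seat below 0.0015 m or z of bore_2_c0 in the frame of pin_tip below 0.0055 m))) or (((z of bore_2_c0 in the frame of housing_2 above 0.061 m and x of housing_2 in the frame of divided_tray between -0.096 and 0.096 m and y of housing_2 in the frame of divided_tray between -0.051 and 0.051 m and z of housing_2 in the frame of divided_tray below 0.009 m and angle between housing_2's own z axis and vertical below 0.12 rad) or (z of bore_2_c0 in the frame of housing_2 below 0.064 m and x of housing_2 in the frame of plain_tray between -0.096 and 0.096 m and y of housing_2 in the frame of plain_tray between -0.051 and 0.051 m and z of housing_2 in the frame of plain_tray below 0.009 m and angle between housing_2's own z axis and vertical below 0.12 rad)) and (horizontal distance between housing_1 and pin_tip below 0.005 m and angle between housing_1's own z axis and vertical below 0.08 rad and contact force between housing_1 and gauge above 5 N and (z of housing_1 in the frame of seat below 0.0015 m or z of bore_1_c0 in the frame of pin_tip below 0.0055 m))))), for 0.1 s.
At the end, for the whole second after the job is handed in: Both housings stand upright (within 0.12 rad) and at rest on a tray floor (origin under 9 mm above the tray's): one that comes home on the seat in the divided tray, one that stops 3 mm or more short in the plain tray; between these, either tray (((z of bore_1_c0 in the frame of housing_1 above 0.061 m and x of housing_1 in the frame of divided_tray between -0.096 and 0.096 m and y of housing_1 in the frame of divided_tray between -0.051 and 0.051 m and z of housing_1 in the frame of divided_tray below 0.009 m and angle between housing_1's own z axis and vertical below 0.12 rad) or (z of bore_1_c0 in the frame of housing_1 below 0.064 m and x of housing_1 in the frame of plain_tray between -0.096 and 0.096 m and y of housing_1 in the frame of plain_tray between -0.051 and 0.051 m and z of housing_1 in the frame of plain_tray below 0.009 m and angle between housing_1's own z axis and vertical below 0.12 rad)) and ((z of bore_2_c0 in the frame of housing_2 above 0.061 m and x of housing_2 in the frame of divided_tray between -0.096 and 0.096 m and y of housing_2 in the frame of divided_tray between -0.051 and 0.051 m and z of housing_2 in the frame of divided_tray below 0.009 m and angle between housing_2's own z axis and vertical below 0.12 rad) or (z of bore_2_c0 in the frame of housing_2 below 0.064 m and x of housing_2 in the frame of plain_tray between -0.096 and 0.096 m and y of housing_2 in the frame of plain_tray between -0.051 and 0.051 m and z of housing_2 in the frame of plain_tray below 0.009 m and angle between housing_2's own z axis and vertical below 0.12 rad)) and linear speed of each of housing_1, housing_2 below 0.02 m/s); the robot touches nothing.
It fails at once if a housing is forced on the gauge (over 60 N) (contact force between any of housing_1, housing_2 and gauge above 60 N).
It fails at once if a housing is knocked over (angle between any of housing_1, housing_2's own z axis and vertical above 0.8 rad).
It fails at once if the bottle, screwdriver or circuit board is moved more than 30 mm (distance of any of bottle, screwdriver, circuit_board from where it was at the start of the episode above 0.03 m).
It also fails if it takes over 70 s, if anything falls off the work surface, if the arm or the gripper's body presses on something with over 40 N, if the wrist force passes 120 N, or if a joint passes its speed limit or range.

## Working session

There is one attempt and no reset: what is moved stays moved. The work goes in short steps, Python scripts to look and compute and a tool call to move; the robot and the scene stay as the last step left them, time stands still between calls to the robot, and variables do not carry over. Pictures are saved under pics/ and viewed, at most 10 in all, crops included, and the job is handed in when it is done.

Besides the shell and the picture viewer there is one more tool, called after ">>>" as name([rows], argument=value, ...), one row to a line, values as JSON. jog_arm: Moves the arm, as the interface text tells. Its arguments: {"type":"object","properties":{"motion":{"type":"array"},"grip_force":{"type":"number"}},"required":["motion"]}

```bash
mkdir -p pics; cat > h.py <<'E'
import numpy as np, cv2
from station import bot
def ray(p,xy):
    d=p["T"][:3,:3]@np.linalg.inv(p["camera_matrix"])@np.array([xy[0],xy[1],1.]); return p["T"][:3,3],d/np.linalg.norm(d)
def atz(p,xy,z):
    o,d=ray(p,xy); return o+d*(z-o[2])/d[2]
def tri(p,a,q,b):
    o1,d1=ray(p,a);o2,d2=ray(q,b)
    s=np.linalg.lstsq(np.c_[d1,-d2],o2-o1,rcond=None)[0]
    A,B=o1+s[0]*d1,o2+s[1]*d2
    return (A+B)/2,np.linalg.norm(A-B)
def proj(p,X):
    c=np.linalg.inv(p["T"])@np.append(X,1); u=p["camera_matrix"]@c[:3]; return u[:2]/u[2]
def save(p,n,box=None,s=1):
    im=p["pixels"][...,::-1]
    if box: im=im[box[1]:box[3],box[0]:box[2]]
    cv2.imwrite("pics/"+n,cv2.resize(im,None,fx=s,fy=s,interpolation=cv2.INTER_CUBIC))
E
python3 - <<'E'
from h import *
np.set_printoptions(precision=4,suppress=True)
S={}
for c in("scene","top"):
    p=bot.read_camera(c);p["T"]=np.array(p["T"]);p["camera_matrix"]=np.array(p["camera_matrix"])
    save(p,c+"0.png")
    print(c,p["T"].tolist(),p["camera_matrix"].tolist())
    for t in("housing_1","gauge","pin_tip","seat","divided_tray","plain_tray","bottle"):
        for f in("spot_in","tip_of"):
            try: r=[(np.round(x["xy"],1).tolist(),round(x["score"],2)) for x in getattr(bot,f)(t,p)][:5]
            except Exception as e: r=str(e)[:80]
            print(t,f,r)
o=bot.get_obs();print(o)
E
```

```text
scene [[-0.8427330957015162, 0.4294676967100837, -0.324589628441629, 0.8726476698031487], [0.5381068107997597, 0.6894543510653339, -0.4848646800582515, 0.6045459143393339], [0.015556014279072211, -0.5832754026012196, -0.8121254922363503, 1.0175795340712108], [0.0, 0.0, 0.0, 1.0]] [[432.7979522676198, 0.0, 313.2615509799284], [0.0, 432.7979522676198, 202.00602394427673], [0.0, 0.0, 1.0]]
housing_1 spot_in [([301.7, 167.2], 0.84), ([333.5, 203.3], 0.79)]
housing_1 tip_of [([331.9, 213.6], 0.93), ([302.4, 174.4], 0.68), ([268.2, 223.6], 0.49)]
gauge spot_in [([265.5, 223.4], 0.82)]
gauge tip_of []
pin_tip spot_in [([267.2, 217.6], 0.93)]
pin_tip tip_of [([267.6, 201.1], 0.65)]
seat spot_in [([270.5, 223.3], 0.57)]
seat tip_of [([268.6, 215.7], 0.59)]
divided_tray spot_in [([263.2, 145.6], 0.91)]
divided_tray tip_of [([262.7, 149.1], 0.6), ([268.2, 219.2], 0.2)]
plain_tray spot_in [([315.3, 364.0], 0.76), ([381.6, 286.5], 0.68), ([462.6, 235.4], 0.55)]
plain_tray tip_of [([380.6, 289.6], 0.95), ([461.2, 241.6], 0.95), ([312.9, 372.0], 0.87)]
bottle spot_in [([241.2, 286.3], 0.57)]
bottle
[... 1056 characters left out ...]
127.5], 0.96), ([222.4, 210.1], 0.66), ([221.1, 303.5], 0.66), ([419.5, 199.8], 0.46)]
bottle spot_in [([275.9, 102.5], 0.92)]
bottle tip_of [([275.9, 110.7], 0.75)]
{'t': 1.5, 'q': array([ 1.0479,  0.477 ,  0.0224,  1.5554, -0.0115,  1.1093, -0.0831]), 'joint_vel': array([-0.0005, -0.0026,  0.0009, -0.0004,  0.0002,  0.0021,  0.0018]), 'joint_torque': array([ -0.0008, -59.6312,   1.606 , -28.154 ,   0.0125,   0.0017,
         0.    ]), 'eef_pos': array([ 0.272 , -0.6178,  0.2313]), 'tool_rot': array([ 0.    ,  0.9786,  0.2059, -0.    ]), 'contact_force': array([-0.3776,  0.1963,  0.6622]), 'torque': array([-0.0623, -0.0136,  0.0261]), 'grasp_force': 0.0, 'gripper_width': 0.9985722560964071}
```

View pics/scene0.png

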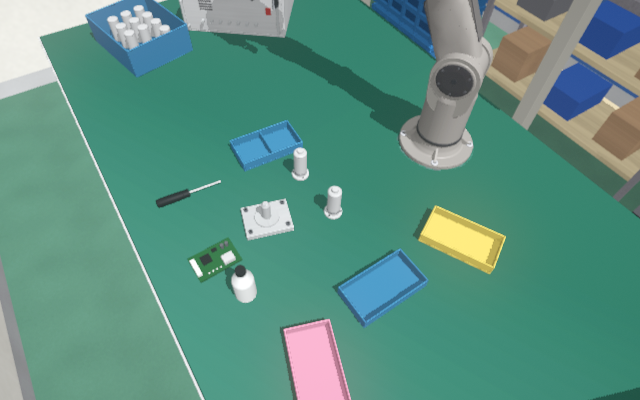

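View pics/top0.png

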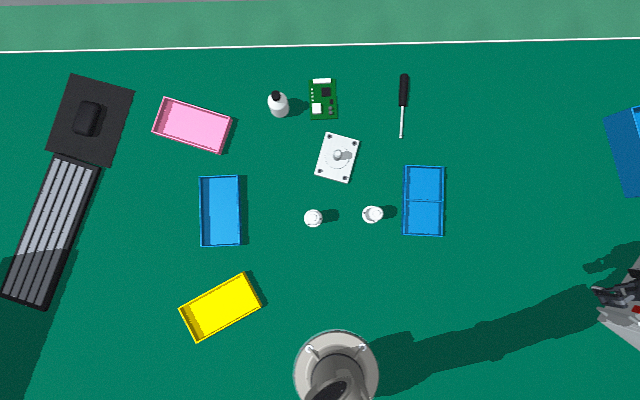

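Scene view: the housings are at (302,165) and (334,203), the gauge at (267,217), the divided tray at (265,145) and the plain blue tray at (382,287). The top view has the housings at (313,218) and (373,214), the gauge at (337,157), the divided tray at (424,200) and the plain tray at (220,210).
Things that could be mistaken for these: the tubes in the blue crate at scene (140,28), which are not free-standing housings, the yellow tray (462,240), the pink tray (317,362) and the gauge pin (267,210). I choose the two free-standing flanged tubes and check them in a close crop.

```bash
python3 - <<'E'
from h import *
np.set_printoptions(precision=4,suppress=True)
s=cv2.imread("pics/scene0.png");t=cv2.imread("pics/top0.png")
a=cv2.resize(s[140:250,235:350],None,fx=5,fy=5,interpolation=cv2.INTER_CUBIC)
b=cv2.resize(t[128:233,290:390],None,fx=5,fy=5,interpolation=cv2.INTER_CUBIC)
cv2.imwrite("pics/ca.png",a);cv2.imwrite("pics/cb.png",b)
P=bot.read_camera("scene");Q=bot.read_camera("top")
for n,z,xs,xt in(("hA",0,(331.9,213.6),(312.9,222.3)),("hB",0,(302.4,174.4),(374.7,216.4)),("tip",.084,(267.6,201.1),(339.3,154.8)),("seat",.024,(268.6,215.7),(335.9,153.6)),("div",.0,(262.7,149.1),(420.4,199)),("plain",.0,(380.6,289.6),(222.4,210.1))):
    print(n,*tri(P,xs,Q,xt),atz(P,xs,z),atz(Q,xt,z))
E
```

```text
hA [ 0.4283  0.0511 -0.0226] 0.012677586934450749 [0.4428 0.0592 0.    ] [0.4232 0.0549 0.    ]
hB [ 0.4327 -0.1246 -0.0206] 0.008335093899748383 [ 0.4384 -0.1073  0.    ] [ 0.4355 -0.1242  0.    ]
tip [ 0.6019 -0.0207  0.0837] 0.0031642091404144286 [ 0.6008 -0.0194  0.084 ] [ 0.6031 -0.0217  0.084 ]
seat [ 0.6116 -0.0122  0.0339] 0.010393647731077212 [ 0.6052 -0.0146  0.024 ] [ 0.6175 -0.016   0.024 ]
div [ 0.486  -0.2628 -0.0052] 0.008065149698691619 [ 0.4909 -0.2614  0.    ] [ 0.4825 -0.2588  0.    ]
plain [ 0.4656  0.3163 -0.0055] 0.000780642777475507 [0.4682 0.3176 0.    ] [0.4651 0.3153 0.    ]
```

View pics/ca.png

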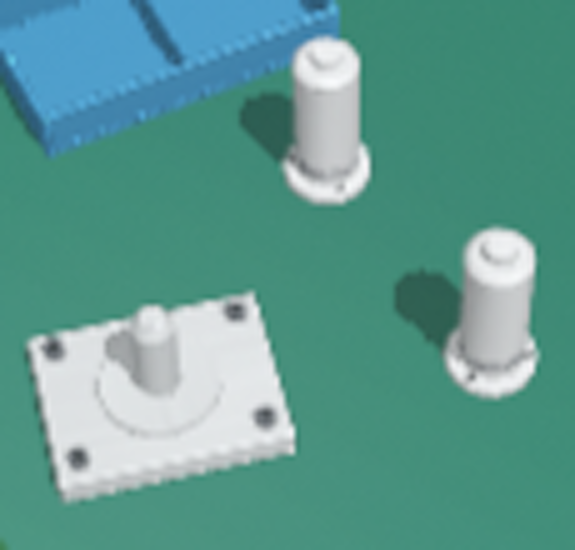

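View pics/cb.png

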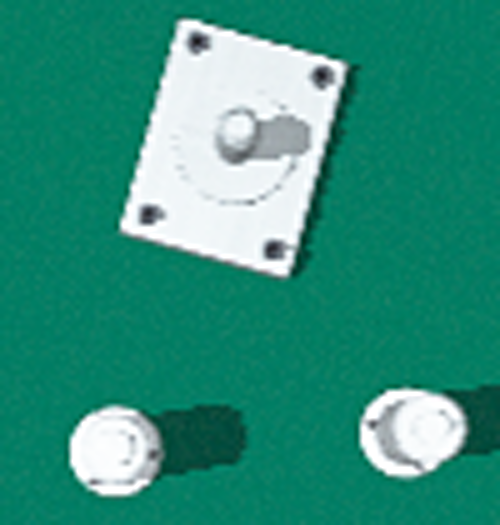

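The scene crop shows two flanged, bossed housings with their bosses at about (300,150) and (335,188), and the pin nose at (265,202). The top crop has the bosses at (313.6,216.6) and (375.6,213.2), the nose at (337.6,152.4) and the base's bolt centre at (336.7,156.6).

```bash
python3 - <<'E'
from h import *
np.set_printoptions(precision=4,suppress=True)
P=bot.read_camera("scene");Q=bot.read_camera("top")
for n,z,xs,xt in(("hA",.108,(334.6,188.2),(313.6,216.6)),("hB",.108,(299.8,149.8),(375.6,213.2)),("tip",.084,(265.2,202.),(337.6,152.4)),("base",.018,(266.2,216.3),(336.7,156.6))):
    print(n,*tri(P,xs,Q,xt),atz(P,xs,z),atz(Q,xt,z))
# blue tray outlines
for n,p,bx in(("S",P,None),("T",Q,None)):
    hsv=cv2.cvtColor(p["pixels"],cv2.COLOR_RGB2HSV)
    m=cv2.inRange(hsv,(98,120,60),(118,255,255))
    m=cv2.morphologyEx(m,cv2.MORPH_CLOSE,np.ones((5,5)))
    for c in cv2.findContours(m,cv2.RETR_EXTERNAL,cv2.CHAIN_APPROX_NONE)[0]:
        if cv2.contourArea(c)>1000:
            b=cv2.boxPoints(cv2.minAreaRect(c)); print(n,b.round(0).tolist())
            if n=="T": print([atz(Q,v,.034)[:2].round(3).tolist() for v in b])
print(bot.get_obs()["t"])
E
```

```text
hA [0.4367 0.0524 0.1069] 0.0010840505869162504 [0.4368 0.0534 0.108 ] [0.4371 0.0521 0.108 ]
hB [ 0.4427 -0.1113  0.1079] 0.0022286814421995124 [ 0.4435 -0.112   0.108 ] [ 0.4418 -0.1106  0.108 ]
tip [ 0.609  -0.017   0.0888] 5.605806005106352e-05 [ 0.6076 -0.0202  0.084 ] [ 0.6098 -0.0173  0.084 ]
base [ 0.6101 -0.0187  0.0195] 0.0012777244664418203 [ 0.6102 -0.0201  0.018 ] [ 0.6098 -0.0184  0.018 ]
S [[335.0, 289.0], [402.0, 242.0], [429.0, 282.0], [362.0, 329.0]]
S [[229.0, 140.0], [293.0, 117.0], [305.0, 149.0], [240.0, 172.0]]
S [[541.0, 104.0], [571.0, 54.0], [639.0, 96.0], [609.0, 145.0]]
S [[578.0, 42.0], [604.0, -4.0], [650.0, 22.0], [624.0, 69.0]]
S [[369.0, 6.0], [393.0, -25.0], [459.0, 28.0], [435.0, 58.0]]
S [[85.0, 16.0], [163.0, -22.0], [197.0, 48.0], [118.0, 86.0]]
T [[198.0, 175.0], [240.0, 174.0], [242.0, 245.0], [200.0, 246.0]]
[[0.563, 0.375], [0.563, 0.258], [0.364, 0.255], [0.364, 0.37]]
T [[401.0, 235.0], [403.0, 164.0], [444.0, 166.0], [442.0, 236.0]]
[[0.381, -0.19], [0.58, -0.204], [0.574, -0.322], [0.375, -0.306]]
T [[603.0, 105.0], [639.0, 105.0], [639.0, 197.0], [603.0, 197.0]]
[[0.738, -0.789], [0.736, -0.893], [0.47, -0.869], [0.473, -0.767]]
1.7
```

>>> jog_arm([
  [0,0,0.415,360,-395,0,85],
  [0,0,0.415,360,-395,0,85],
  [0,0,0.415,360,-395,0,85],
  [0,0,0.415,360,-395,0,85],
  [0,0,0.415,360,-395,0,85],
  [0,0,0.415,360,-395,0,85],
  [0,0,0.415,360,-395,0,85],
  [0,0,0.415,360,-395,0,85],
  [0,0,0.415,360,-395,0,85],
  [0,0,0.415,360,-395,0,85],
], grip_force=40)

```text
t: 2.95
eef_pos: [0.4433, -0.1083, 0.2316]
tool_rot: [-0.0, 1.0, 0.003, 0.001]
contact_force: [-0.2, 0.4, 0.8]
gripper_width: 0.997
grasp_force: 0.0
```

>>> jog_arm([
  [0,0,0,0,0,60,85],
  [0,0,0,0,0,120,85],
  [0,0,0,0,0,160,85],
  [0,0,0,0,0,175,85],
  [0,0,0,0,0,175,85],
  [0,0,0,0,0,175,85],
  [0,0,0,0,0,175,30],
  [0,0,0,0,0,175,30],
  [0,0,0,0,0,175,30],
  [0,0,0,0,0,175,30],
])

```text
t: 4.2
eef_pos: [0.4428, -0.1115, 0.0568]
tool_rot: [0.0, 1.0, -0.0, 0.001]
contact_force: [-0.9, -1.3, 6.3]
gripper_width: 0.426
grasp_force: 39.8
```

```bash
python3 - <<'E'
from h import *
P=bot.read_camera("scene")
save(P,"g1.png",(240,90,370,240),4)
o=bot.get_obs();print(o["eef_pos"],o["contact_force"],o["torque"],o["gripper_width"]*85,o["grasp_force"])
E
```

```text
[ 0.44287471 -0.11147636  0.05682491] [-0.5030624  -0.54897854  6.60760524] [-0.08493093  0.15271085 -0.00446635] 36.15785886350586 39.80444947723299
```

View pics/g1.png

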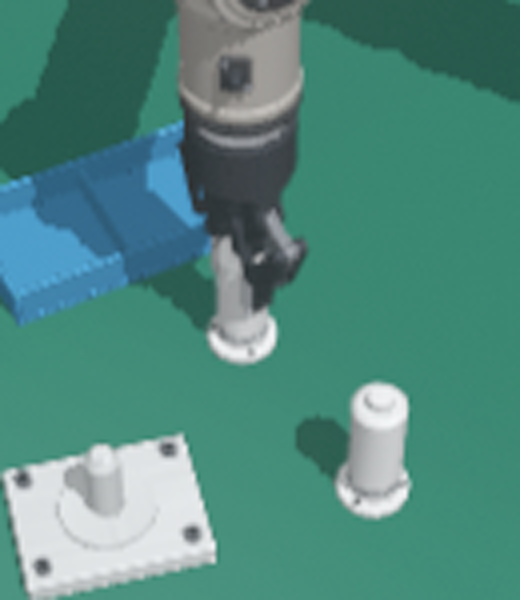

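The fingers hold housing B at its body, crop (245,270); it stands upright, and the other housing is untouched at crop (378,445). Next I lift it and carry it over the pin.

>>> jog_arm([
  [0,0,0,0,0,-50,30],
  [0,0,0,0,0,-105,30],
  [0,0,0,40,-22,-108,30],
  [0,0,0,90,-50,-108,30],
  [0,0,0,140,-78,-108,30],
  [0,0,0,167,-93,-108,30],
  [0,0,0,167,-93,-108,30],
  [0,0,0,167,-93,-108,30],
  [0,0,0,167,-93,-108,30],
])

```text
t: 5.38
eef_pos: [0.6082, -0.0194, 0.164]
tool_rot: [0.0, 1.0, -0.001, -0.001]
contact_force: [-0.0, -0.6, -0.9]
gripper_width: 0.423
grasp_force: 41.2
```

```bash
python3 - <<'E'
from h import *
P=bot.read_camera("scene");Q=bot.read_camera("top")
a=cv2.resize(P["pixels"][130:260,200:330,::-1],None,fx=4,fy=4,interpolation=cv2.INTER_CUBIC)
cv2.imwrite("pics/g2.png",a)
o=bot.get_obs();print(o["eef_pos"],o["contact_force"],o["torque"],o["gripper_width"]*85,o["grasp_force"])
for z in(.108,.116):print(z,proj(P,[.610,-.0187,z]))
E
```

```text
[ 0.60864015 -0.01904182  0.16436789] [-0.27848255  0.43065459 -1.6473873 ] [-0.02756667 -0.00653874  0.00517558] 35.90072074111273 41.16933425422758
0.108 [263.99906907 197.40841426]
0.116 [263.76131583 195.57800727]
```

View pics/g2.png

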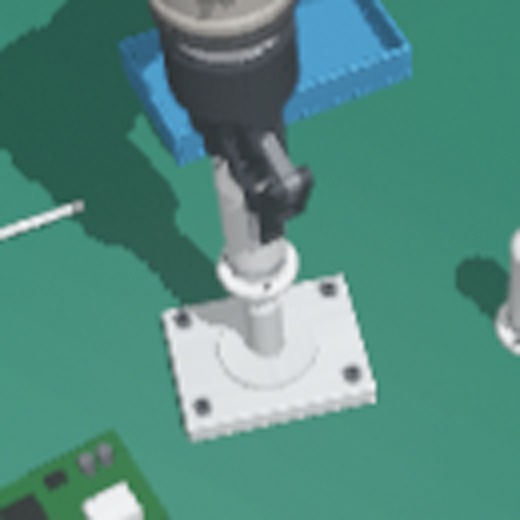

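The crop shows the flange centred over the pin, at scene (264,197), which matches the projection. Lowering onto the pin.

>>> jog_arm([
  [0,0,0,0,0,8,30],
  [0,0,0,0,0,16,30],
  [0,0,0,0,0,24,30],
  [0,0,0,0,0,32,30],
  [0,0,0,0,0,38,30],
  [0,0,0,0,0,44,30],
  [0,0,0,0,0,50,30],
  [0,0,0,0,0,55,30],
  [0,0,0,0,0,55,30],
])

```text
t: 6.6
eef_pos: [0.6091, -0.0182, 0.1089]
tool_rot: [-0.0, 1.0, -0.0, -0.0]
contact_force: [-0.4, -0.3, -1.6]
gripper_width: 0.425
grasp_force: 41.1
```

>>> jog_arm([
  [0,0,0,0,0,5,30],
  [0,0,0,0,0,9,30],
  [0,0,0,0,0,11,30],
  [0,0,0,0,0,13,30],
  [0,0,0,0,0,13,30],
], grip_force=30)

```text
t: 7.22
eef_pos: [0.6093, -0.0182, 0.0962]
tool_rot: [0.0, 1.0, -0.0, -0.0]
contact_force: [-0.8, -0.9, -2.4]
gripper_width: 0.428
grasp_force: 41.2
```

>>> jog_arm([
  [0,0,0,0,0,2,30],
  [0,0,0,0,0,3.5,30],
  [0,0,0,0,0,5,30],
  [0,0,0,0,0,5,30],
])

```text
t: 7.72
eef_pos: [0.6092, -0.0182, 0.0911]
tool_rot: [0.0, 1.0, -0.0, -0.0]
contact_force: [0.0, 0.3, -1.9]
gripper_width: 0.425
grasp_force: 41.2
```

>>> jog_arm([
  [0,0,0,0,0,2,30],
  [0,0,0,0,0,4,30],
  [0,0,0,0,0,6,30],
  [0,0,0,0,0,6,30],
  [0,0,0,0,0,6,30],
])

```text
t: 8.35
eef_pos: [0.6094, -0.0182, 0.0853]
tool_rot: [-0.0, 1.0, -0.0, 0.0]
contact_force: [0.5, 0.2, -1.9]
gripper_width: 0.426
grasp_force: 41.2
```

>>> jog_arm([
  [0,0,0,0,0,1,30],
  [0,0,0,0,0,2,30],
  [0,0,0,0,0,3,30],
  [0,0,0,0,0,3,30],
  [0,0,0,0,0,3,30],
])

```text
t: 8.98
eef_pos: [0.6093, -0.0182, 0.0823]
tool_rot: [0.0, 1.0, -0.0, -0.0]
contact_force: [0.1, -0.2, -2.8]
gripper_width: 0.425
grasp_force: 41.2
```

>>> jog_arm([
  [0,0,0,0,0,1,30],
  [0,0,0,0,0,2,30],
  [0,0,0,0,0,2.5,30],
  [0,0,0,0,0,2.5,30],
])

```text
t: 9.48
eef_pos: [0.6098, -0.0183, 0.0809]
tool_rot: [0.0, 1.0, -0.0, 0.0]
contact_force: [-2.5, -0.6, 6.1]
gripper_width: 0.426
grasp_force: 41.7
```

The stop comes at the height expected for home (0.0809 against 0.0808 expected). Pressing lightly and looking.

>>> jog_arm([
  [0,0,0,0,0,1,30],
  [0,0,0,0,0,1.5,30],
  [0,0,0,0,0,1.5,30],
])

```text
t: 9.85
eef_pos: [0.6099, -0.0186, 0.0807]
tool_rot: [0.0, 1.0, -0.0, 0.001]
contact_force: [-5.8, -1.6, 16.3]
gripper_width: 0.427
grasp_force: 42.0
```

```bash
python3 - <<'E'
from h import *
P=bot.read_camera("scene")
cv2.imwrite("pics/g3.png",cv2.resize(P["pixels"][160:250,225:315,::-1],None,fx=6,fy=6,interpolation=cv2.INTER_CUBIC))
o=bot.get_obs();print(o["eef_pos"],o["contact_force"],o["torque"])
E
```

```text
[ 0.60997744 -0.01856829  0.08075019] [-5.55649381 -1.47755083 17.13910725] [-0.0934409   1.45791606  0.03719555]
```

View pics/g3.png

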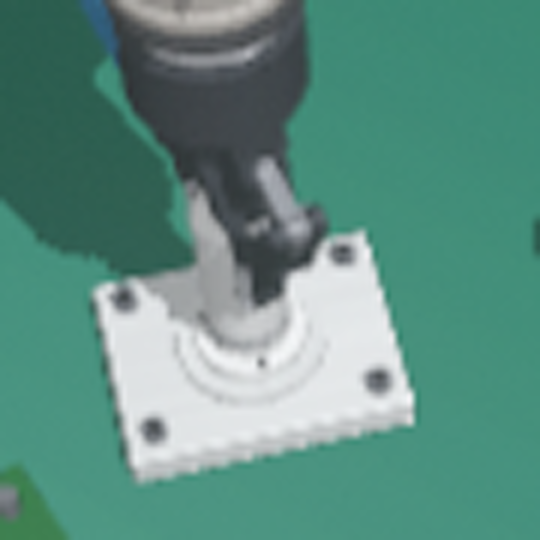

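The flange sits flat on the seat at crop (252,340), so this housing is home and goes in the divided tray. Lifting and carrying it to the far pocket.

>>> jog_arm([
  [0,0,0,0,0,-40,30],
  [0,0,0,0,0,-90,30],
  [0,0,0,0,0,-97,30],
  [0,0,0,-15,50,-97,30],
  [0,0,0,-35,110,-97,30],
  [0,0,0,-55,170,-85,30],
  [0,0,0,-75,220,-70,30],
  [0,0,0,-83,240,-50,30],
  [0,0,0,-83,240,-40,30],
  [0,0,0,-83,240,-40,30],
], grip_force=40)

```text
t: 11.15
eef_pos: [0.5262, -0.2563, 0.117]
tool_rot: [-0.001, 1.0, 0.001, -0.001]
contact_force: [-0.4, 1.0, -2.1]
gripper_width: 0.426
grasp_force: 41.3
```

```bash
python3 - <<'E'
from h import *
P=bot.read_camera("scene")
cv2.imwrite("pics/g4.png",cv2.resize(P["pixels"][70:250,200:370,::-1],None,fx=3.3,fy=3.3,interpolation=cv2.INTER_CUBIC))
o=bot.get_obs();print(o["eef_pos"],o["contact_force"])
E
```

```text
[ 0.52697066 -0.25615752  0.11793798] [ 0.36686688  0.76255054 -1.58893502]
```

View pics/g4.png

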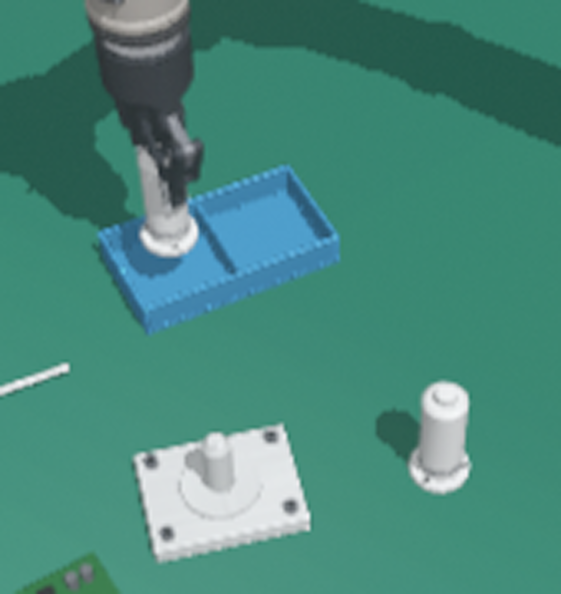

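The housing is above the far pocket, with its flange at crop (168,237), and the other housing still stands at crop (440,435). Lowering and releasing.

>>> jog_arm([
  [0,0,0,0,0,20,30],
  [0,0,0,0,0,40,30],
  [0,0,0,0,0,50,30],
  [0,0,0,0,0,55,30],
  [0,0,0,0,0,57,30],
  [0,0,0,0,0,57,30],
])

```text
t: 11.95
eef_pos: [0.5267, -0.2582, 0.0617]
tool_rot: [0.0, 1.0, -0.0, 0.0]
contact_force: [-0.3, 0.2, -2.6]
gripper_width: 0.428
grasp_force: 41.2
```

>>> jog_arm([
  [0,0,0,0,0,0.7,30],
  [0,0,0,0,0,0.7,50],
  [0,0,0,0,0,0.7,85],
  [0,0,0,0,0,0.7,85],
  [0,0,0,0,0,0.7,85],
  [0,0,0,0,0,-20,85],
  [0,0,0,0,0,-70,85],
  [0,0,0,0,0,-130,85],
  [0,0,0,0,0,-150,85],
])

```text
t: 13.08
eef_pos: [0.5282, -0.2589, 0.2156]
tool_rot: [0.001, 1.0, -0.0, 0.003]
contact_force: [-0.4, 0.3, 0.5]
gripper_width: 0.998
grasp_force: 0.0
```

>>> jog_arm([
  [0,0,0,-90,-311,0,85],
  [0,0,0,-90,-311,0,85],
  [0,0,0,-90,-311,0,85],
  [0,0,0,-90,-311,0,85],
  [0,0,0,-90,-311,0,85],
  [0,0,0,-90,-311,0,85],
  [0,0,0,-90,-311,0,85],
  [0,0,0,-90,-311,0,85],
])

```text
t: 14.08
eef_pos: [0.4368, 0.0512, 0.2112]
tool_rot: [0.0, 1.0, -0.001, -0.0]
contact_force: [0.8, -0.1, -0.1]
gripper_width: 0.997
grasp_force: 0.0
```

```bash
python3 - <<'E'
from h import *
P=bot.read_camera("scene");Q=bot.read_camera("top")
a=cv2.resize(P["pixels"][100:240,220:370,::-1],None,fx=4,fy=4,interpolation=cv2.INTER_CUBIC)
cv2.imwrite("pics/g5.png",a)
o=bot.get_obs();print(o["t"],o["eef_pos"])
E
```

```text
14.175 [0.43678345 0.05120173 0.21116136]
```

View pics/g5.png

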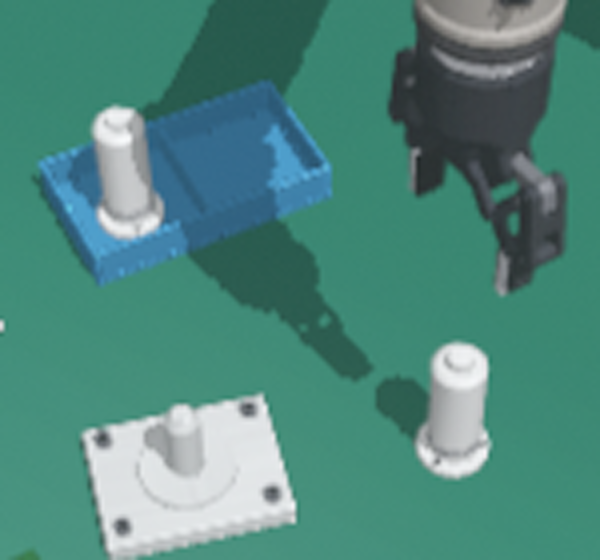

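The first housing stands upright in the far pocket, crop (125,170), and the second is at crop (460,405) below the gripper. Grasping the second.

>>> jog_arm([
  [0,0,0,0,-1,60,85],
  [0,0,0,0,-1,110,85],
  [0,0,0,0,-1,145,85],
  [0,0,0,0,-1,155,85],
  [0,0,0,0,-1,155,85],
  [0,0,0,0,-1,155,85],
  [0,0,0,0,-1,155,30],
  [0,0,0,0,-1,155,30],
  [0,0,0,0,-1,155,30],
  [0,0,0,0,-1,155,30],
])

```text
t: 15.42
eef_pos: [0.4368, 0.0539, 0.0569]
tool_rot: [0.0, 1.0, -0.0, 0.0]
contact_force: [-0.7, -0.1, 5.9]
gripper_width: 0.438
grasp_force: 39.5
```

>>> jog_arm([
  [0,0,0,0,0,-50,30],
  [0,0,0,0,0,-105,30],
  [0,0,0,40,17,-108,30],
  [0,0,0,90,37,-108,30],
  [0,0,0,140,58,-108,30],
  [0,0,0,173,71,-108,30],
  [0,0,0,173,71,-108,30],
  [0,0,0,173,71,-108,30],
  [0,0,0,173,71,-108,30],
  [0,0,0,173,71,-108,30],
])

```text
t: 16.68
eef_pos: [0.6087, -0.0168, 0.1645]
tool_rot: [0.0, 1.0, 0.0, -0.0]
contact_force: [0.1, -1.2, -1.7]
gripper_width: 0.434
grasp_force: 41.2
```

>>> jog_arm([
  [0,0,0,0.5,1.5,8,30],
  [0,0,0,0.5,1.5,16,30],
  [0,0,0,0.5,1.5,24,30],
  [0,0,0,0.5,1.5,32,30],
  [0,0,0,0.5,1.5,38,30],
  [0,0,0,0.5,1.5,44,30],
  [0,0,0,0.5,1.5,50,30],
  [0,0,0,0.5,1.5,55,30],
  [0,0,0,0.5,1.5,55,30],
])

```text
t: 17.8
eef_pos: [0.6096, -0.0188, 0.1089]
tool_rot: [0.0, 1.0, -0.0, -0.0]
contact_force: [-0.7, 1.1, -2.8]
gripper_width: 0.432
grasp_force: 41.2
```

>>> jog_arm([
  [0,0,0,0,0,4,30],
  [0,0,0,0,0,8,30],
  [0,0,0,0,0,10,30],
  [0,0,0,0,0,11,30],
  [0,0,0,0,0,11,30],
])

```text
t: 18.42
eef_pos: [0.6099, -0.0187, 0.0983]
tool_rot: [0.0, 1.0, -0.0, 0.0]
contact_force: [-0.7, 0.8, -2.0]
gripper_width: 0.429
grasp_force: 41.2
```

>>> jog_arm([
  [0,0,0,0,0,1.5,30],
  [0,0,0,0,0,3,30],
  [0,0,0,0,0,3,30],
])

```text
t: 18.8
eef_pos: [0.6097, -0.0187, 0.0952]
tool_rot: [0.0, 1.0, -0.0, -0.0]
contact_force: [0.9, -0.1, -1.2]
gripper_width: 0.431
grasp_force: 41.2
```

>>> jog_arm([
  [0,0,0,0,0,1.5,30],
  [0,0,0,0,0,3,30],
  [0,0,0,0,0,3,30],
])

```text
t: 19.18
eef_pos: [0.6097, -0.0187, 0.0921]
tool_rot: [0.0, 1.0, -0.0, -0.0]
contact_force: [0.3, 0.7, -2.1]
gripper_width: 0.435
grasp_force: 41.2
```

>>> jog_arm([
  [0,0,0,0,0,1.5,30],
  [0,0,0,0,0,3,30],
  [0,0,0,0,0,3,30],
])

```text
t: 19.55
eef_pos: [0.6097, -0.0187, 0.0891]
tool_rot: [0.0, 1.0, -0.0, -0.0]
contact_force: [-0.8, -0.1, -2.1]
gripper_width: 0.431
grasp_force: 41.2
```

>>> jog_arm([
  [0,0,0,0,0,1.5,30],
  [0,0,0,0,0,3,30],
  [0,0,0,0,0,3,30],
])

```text
t: 19.92
eef_pos: [0.6097, -0.0188, 0.0861]
tool_rot: [0.0, 1.0, -0.0, -0.0]
contact_force: [0.5, -0.5, -0.9]
gripper_width: 0.432
grasp_force: 41.2
```

>>> jog_arm([
  [0,0,0,0,0,1.5,30],
  [0,0,0,0,0,3,30],
  [0,0,0,0,0,3,30],
])

```text
t: 20.3
eef_pos: [0.6098, -0.0187, 0.0831]
tool_rot: [0.0, 1.0, -0.0, -0.0]
contact_force: [-0.0, 0.9, -2.5]
gripper_width: 0.436
grasp_force: 41.2
```

>>> jog_arm([
  [0,0,0,0,0,1,30],
  [0,0,0,0,0,2,30],
  [0,0,0,0,0,3,30],
  [0,0,0,0,0,3,30],
])

```text
t: 20.8
eef_pos: [0.61, -0.0187, 0.081]
tool_rot: [0.0, 1.0, -0.0, 0.0]
contact_force: [-2.3, -0.0, 5.1]
gripper_width: 0.436
grasp_force: 41.6
```

>>> jog_arm([
  [0,0,0,0,0,1,30],
  [0,0,0,0,0,2,30],
  [0,0,0,0,0,2,30],
])

```text
t: 21.18
eef_pos: [0.6103, -0.0186, 0.0809]
tool_rot: [0.0, 1.0, -0.0, 0.001]
contact_force: [-8.2, -0.1, 20.5]
gripper_width: 0.437
grasp_force: 42.8
```

```bash
python3 - <<'E'
from h import *
P=bot.read_camera("scene");Q=bot.read_camera("top")
cv2.imwrite("pics/g6.png",cv2.resize(P["pixels"][110:250,225:355,::-1],None,fx=4.2,fy=4.2,interpolation=cv2.INTER_CUBIC))
o=bot.get_obs();print(o["t"],o["eef_pos"],o["contact_force"],o["torque"])
E
```

```text
21.275 [ 0.61030099 -0.01865528  0.08090087] [-7.80990019  0.32842103 20.4608311 ] [-0.15781667  1.79379198  0.01456657]
```

View pics/g6.png

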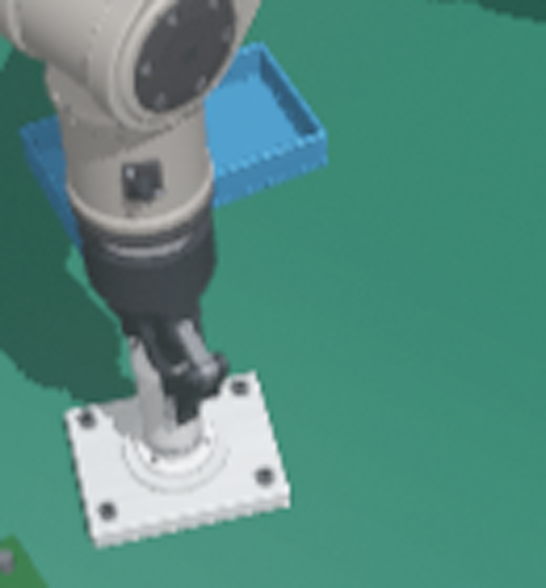

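The second flange is flat on the seat too, at crop (175,455), and it stopped at 0.0809, so it goes in the divided tray's near pocket.

>>> jog_arm([
  [0,0,0,0,0,-40,30],
  [0,0,0,0,0,-90,30],
  [0,0,0,0,0,-100,30],
  [0,0,0,-45,20,-100,30],
  [0,0,0,-90,55,-100,30],
  [0,0,0,-130,100,-100,30],
  [0,0,0,-165,150,-100,30],
  [0,0,0,-181,200,-95,30],
  [0,0,0,-181,234,-80,30],
  [0,0,0,-181,234,-60,30],
])

```text
t: 22.52
eef_pos: [0.4277, -0.2561, 0.1373]
tool_rot: [0.001, 1.0, -0.003, 0.0]
contact_force: [-0.4, 0.9, -2.4]
gripper_width: 0.434
grasp_force: 42.5
```

>>> jog_arm([
  [0,0,0,0,0,20,30],
  [0,0,0,0,0,40,30],
  [0,0,0,0,0,60,30],
  [0,0,0,0,0,70,30],
  [0,0,0,0,0,75,30],
  [0,0,0,0,0,77,30],
  [0,0,0,0,0,77,30],
])

```text
t: 23.4
eef_pos: [0.4291, -0.2528, 0.0616]
tool_rot: [0.0, 1.0, -0.0, 0.0]
contact_force: [0.0, 0.9, -1.8]
gripper_width: 0.43
grasp_force: 42.5
```

>>> jog_arm([
  [0,0,0,0,0,0.5,30],
  [0,0,0,0,0,0.5,50],
  [0,0,0,0,0,0.5,85],
  [0,0,0,0,0,0.5,85],
  [0,0,0,0,0,0.5,85],
  [0,0,0,0,0,-20,85],
  [0,0,0,0,0,-70,85],
  [0,0,0,0,0,-130,85],
  [0,0,0,0,-60,-150,85],
  [0,0,0,0,-120,-150,85],
])

```text
t: 24.65
eef_pos: [0.4302, -0.132, 0.2135]
tool_rot: [0.001, 1.0, -0.001, 0.002]
contact_force: [1.3, 0.2, -1.2]
gripper_width: 0.995
grasp_force: 0.0
```

>>> jog_arm([
  [0,0,0,30,-60,0,85],
  [0,0,0,60,-110,0,85],
  [0,0,0,60,-110,0,85],
  [0,0,0,60,-110,0,85],
])

```text
t: 25.15
eef_pos: [0.4884, -0.0231, 0.211]
tool_rot: [0.0, 1.0, 0.0, -0.0]
contact_force: [0.2, -0.4, 0.2]
gripper_width: 1.0
grasp_force: 0.0
```

```bash
python3 - <<'E'
from h import *
P=bot.read_camera("scene");Q=bot.read_camera("top")
for n,p in(("S",P),("T",Q)):
    print(n,[(np.round(x["xy"],1).tolist(),round(x["score"],2)) for x in bot.spot_in("housing_1",p)])
    for X in([.527,-.2585,.058],[.429,-.253,.058]): print(proj(p,X))
    # bright pixels inside each predicted silhouette
    g=p["pixels"].min(2)>140
    for X in([.527,-.2585],[.429,-.253]):
        print([int(g[tuple(np.round(proj(p,X+[z])).astype(int)[::-1])]) for z in(.02,.04,.06,.08,.095,.108)])
print(bot.get_obs()["t"],bot.get_obs()["eef_pos"])
E
```

```text
S [([252.2, 145.2], 0.75), ([279.1, 134.3], 0.64)]
[251.13154989 141.28787228]
[280.13276013 130.23202074]
[1, 1, 1, 1, 1, 1]
[1, 1, 1, 1, 1, 1]
T [([423.1, 181.6], 0.76), ([423.4, 217.4], 0.72)]
[425.07473246 181.57300308]
[424.75564882 217.08030618]
[0, 0, 1, 1, 1, 1]
[1, 1, 1, 1, 1, 1]
25.35 [ 0.48831692 -0.02426212  0.21119819]
```

Both housings show upright at their predicted places in both views, one in each pocket, and the gripper is clear. Handing in.

```bash
python3 -c "
from station import bot
print(bot.hand_in())"
```

```text
the job is handed in; nothing more can be done
None
```

Both housings came fully home on the gauge seat and now stand upright in the divided tray, one in each pocket; the job is handed in, but no verdict came back.

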